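# Put the lids back on the steel specimen jars

### The arm

A 6-joint arm with a two-finger parallel gripper is mounted at the origin on a cart in front of the work surface, level with it; the furniture and walls round the work are solid. World frame = base frame: x ahead of the robot, y to its left, z up, the work surface at z = 0. Lengths are in m, angles in rad, forces in N, time in s.
With the tool pointing down it reaches from about 0.425 to 0.95 m from the base axis. Payload 3.5 kg.
Tool frame: the origin (TCP) lies at the very end of the fingers, on their centre line; the grasp point (between the pads) lies 19 mm behind it; z points along the fingers, y is the line along which they close (so a half turn about z gives the same grasp; the last joint's range is limited). The gripper opens to 85 mm and grips with 20 to 120 N. Pads are 22 mm wide; open, the fingers measure 114 mm over their backs; the gripper's body (76 mm by 85 mm) begins 54 mm behind the grasp point. The pads swing forward as they close: fully open they stand 13 mm farther back than shut.
Start: joints at [1.045, 0.286, 1.577, -0, 1.279, -0.15], TCP at [0.248, 0.628, 0.231] pointing down, gripper open.
Joint ranges: [-2.77, 2.77], [-0.9, 2.22], [0.21, 2.48], [-1.53, 4.67], [0.24, 2.81], [-2.84, 2.84]. Speed limits (rad/s): [2.79, 2.79, 3.14, 3.14, 3.14, 3.14].

### API

Orientations are given as a unit quaternion [w, x, y, z].
In Python, from station import ctrl, eyes, close_job gives the robot as it stands.
- The arm moves only by the tool play_rows, never from a script. Its arguments are lists of equal length, an entry for each row: "offset": the shift along the tool's x, y, z in units of 0.05 m (1.0 is 0.05 m), a list of three; "rotation": the turn, a rotation vector about the tool's x, y, z in units of 0.12 rad (1.0 is 0.12 rad), a list of three. A call has 1 to 5 rows; each row shifts and turns the commanded pose from where the row before left it, along the tool's axes as they then stand; what a row does not reach is not made up. A row lasts 1/10 s, in which the tool goes at most 50 mm and 8.59 degrees, less where a joint would pass 70% of its speed; a pose out of reach is approached as far as the arm can. A call with a number of a shift or a turn outside -1 to 1 is refused whole. A call with a gripper value outside its range is refused whole. "jaw" is the opening, from 0 (shut) to 1 (fully open), set as the call begins (left out, the last holds). The fingers move at their own pace and stop on an object; the grip force is fixed at half the most. Time passes only in rows, so rows that do not move let the fingers close. It gives the time, the measured TCP pose, the force, the opening and the grip force at its end, in the units of the state.
- ctrl.get_state(): the state, without advancing time (a new reading comes with each control period).
- eyes.grab_frame(name): name is "scene" or "top"; returns (picture, depth): 384x512x3 uint8, blue, green, red; 384x512 float32, m along the optical axis (not along the pixel's ray), 0 where there is no reading.
- eyes.camera_params(name): a dict with "fovy" (degrees; the focal length in pixels is half the picture's height over the tangent of half this angle, whatever the lens; pixels are square), "cx", "cy" (the principal point, pixels), "pose" (4x4, takes a point from camera to world coordinates). Camera axes: x right, y up, looking along -z (the intrinsics and any distortion apply to the point x, -y, -z); pixel columns grow to the right and rows downward; lengths in m; the calibration is good to about 2 mm. A picture is of the moment at which its call begins. camera_params takes no time and is no camera call.
- close_job(): hands the job in; it is judged then, once.
The state is a dict: "t": time; "joint_positions": joint angles; "joint_vel": joint speeds; "joint_efforts": joint torques, N m; "tool_pos": TCP position; "orientation": TCP orientation; "force": force on the tool from outside, world axes, zero at the start; "wrist_torque": the same for the moment, N m; "gripper_width": finger opening in m; "grip_force": force on a finger pad.
Only numpy, scipy, OpenCV 4.12 (cv2) and the standard library are available. Lean on these libraries where they do the work, as an engineer would, in place of code of your own. Each camera call takes 0.05 s, during which the arm holds its last target. There are 200 camera calls.

### The job

Two open steel specimen jars and their two lids stand scattered on the worktop, a wide pair and a narrow pair. Put each lid on the jar it fits, knob up, so that it lies flat on the rim with its plug inside the mouth. Leave both jars standing where they are.

Things in the scene. Friction and masses are not known exactly. Their poses are not given: they have to be found in the camera images.
- wide_lid_knob (a point): The larger steel lid, lying on its plug: plate 92 mm across, 4 mm thick; below, a tapered plug 7 mm high, 58 mm across at the bottom, 66 mm at the plate; on top an upright round black knob, 20 mm across, 28 mm tall, to grip from above. This point: centre of the knob, 14 mm above the plate's top, 25 mm above the plug's bottom; 18 mm above the jar's rim when seated. z up its axis; yaw means nothing. 120 g.
- narrow_lid_knob (a point): The smaller steel lid, lying on its plug: plate 64 mm across, 4 mm thick; below, a tapered plug 7 mm high, 30 mm across at the bottom, 38 mm at the plate; on top an upright round black knob, 20 mm across, 28 mm tall, to grip from above. This point: centre of the knob, 14 mm above the plate's top, 25 mm above the plug's bottom; 18 mm above the jar's rim when seated. z up its axis; yaw means nothing. 70 g.
- wide_jar_mouth (a point): The wide, low jar: open round stainless steel jar, 84 mm outside diameter, 55 mm tall, 3 mm wall (78 mm mouth), standing loose on the worktop. This point is the centre of the mouth, level with the rim, 55 mm above the worktop; z points up. About 350 g. Its lid is the larger one.
- narrow_jar_mouth (a point): The narrow, taller jar: open round stainless steel jar, 56 mm outside diameter, 75 mm tall, 3 mm wall (50 mm mouth), standing loose on the worktop. This point is the centre of the mouth, level with the rim, 75 mm above the worktop; z points up. About 300 g. Its lid is the smaller one.
Mind the look-alikes: they are no part of the job. Leave any red look-alike of the part that bears narrow_lid_knob alone.

How it is judged:
At the end, for the whole second after the job is handed in: The wide lid sits on the wide jar and the narrow lid on the narrow jar: each knob axis within 10 mm of its jar's axis, the plate down on the rim within about 3 mm, the lid level within 5 degrees; both jars upright within 5 degrees and within 50 mm of where they stood (horizontal distance between wide_lid_knob and wide_jar_mouth below 0.01 m and z of wide_lid_knob in the frame of wide_jar_mouth between 0.0145 and 0.0212 m and angle between each of wide_lid_knob, narrow_lid_knob, wide_jar_mouth, narrow_jar_mouth's own z axis and vertical below 0.09 rad and horizontal distance between narrow_lid_knob and narrow_jar_mouth below 0.01 m and z of narrow_lid_knob in the frame of narrow_jar_mouth between 0.0145 and 0.0212 m and distance of each of wide_jar_mouth, narrow_jar_mouth from where it was at the start of the episode below 0.05 m); the robot touches nothing.
It also fails if it takes over 54 s, if anything falls off the work surface, if the arm or the gripper's body presses on something with over 40 N, if the wrist force passes 120 N, or if a joint passes its speed limit or range.

## Working session

There is one attempt and no reset: what is moved stays moved. The work goes in short steps, Python scripts to look and compute and a tool call to move; the robot and the scene stay as the last step left them, time stands still between calls to the robot, and variables do not carry over. Pictures are saved under pics/ and viewed, at most 10 in all, crops included, and the job is handed in when it is done.

Besides the shell and the picture viewer there is one more tool, called by a JSON object that holds its "api" and its "payload", one argument or row to a line. play_rows: Moves the arm, as the interface text tells. Shifts and turns lie within -1 to 1; 1 stands for 0.05 m of shift or 0.12 rad of turn. Its arguments: {"type":"object","properties":{"offset":{"type":"array","items":{"type":"array","items":{"type":"number","minimum":-1,"maximum":1}}},"rotation":{"type":"array","items":{"type":"array","items":{"type":"number","minimum":-1,"maximum":1}}},"jaw":{"type":"number"}},"required":["offset","rotation"]}

```bash
mkdir -p pics
python3 - <<'E'
from station import ctrl,eyes
import cv2,numpy as np
for n in("top","scene"):
    p,d=eyes.grab_frame(n);cv2.imwrite(f"pics/{n}0.png",p);np.save(f"{n}_d.npy",d)
    c=eyes.camera_params(n);print(n,c)
s=ctrl.get_state();print(s["t"],s["tool_pos"],s["orientation"],s["gripper_width"])
E
ls
```

```text
top {'fovy': 55.05821142977949, 'cx': 254.07256498684401, 'cy': 192.6962253622628, 'pose': array([[-0.01984992,  0.99880482, -0.04466443,  0.47627395],
       [-0.99965198, -0.02060348, -0.01647492,  0.23231373],
       [-0.01737547,  0.04432186,  0.99886619,  0.95660059],
       [ 0.        ,  0.        ,  0.        ,  1.        ]])}
scene {'fovy': 47.18983883443132, 'cx': 254.6888649295808, 'cy': 183.79686765633573, 'pose': array([[ 0.87914175,  0.32732456, -0.34636457,  0.19004799],
       [-0.47615481,  0.57334485, -0.66674753, -0.4118525 ],
       [-0.0196565 ,  0.75108875,  0.65990856,  0.72809347],
       [ 0.        ,  0.        ,  0.        ,  1.        ]])}
0.1 [0.2474075  0.62736431 0.2300182 ] [-3.81618159e-04  1.86809975e-01  9.82395430e-01 -1.05210706e-03] 0.08546289422858099
pics
scene_d.npy
top_d.npy
```

View pics/top0.png

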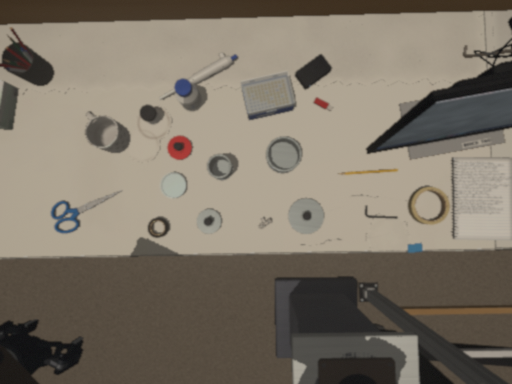

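View pics/scene0.png

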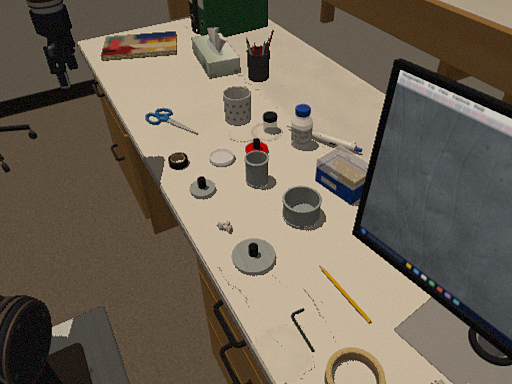

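The top view shows the wide jar at (284,155), narrow jar (221,166), wide lid (306,216) and narrow lid (209,221). The candidates for the narrow lid are the grey one at (209,221), the red one at (180,148) (look-alike, leave alone) and the white knobless disc at (174,185). The grey one with the black knob fits. I'll measure it and confirm with a crop.

```bash
cat > h.py <<'E'
import numpy as np,cv2
from station import ctrl,eyes
def cam(n):
    c=eyes.camera_params(n);return 192/np.tan(np.radians(c["fovy"]/2)),c["cx"],c["cy"],np.array(c["pose"])
def rays(n,uv):
    f,cx,cy,P=cam(n);uv=np.atleast_2d(uv).astype(float)
    return np.c_[(uv[:,0]-cx)/f,-(uv[:,1]-cy)/f,-np.ones(len(uv))]@P[:3,:3].T,P[:3,3]
def plane(n,uv,z):
    r,o=rays(n,uv);return o+r*((z-o[2])/r[:,2])[:,None]
def cloud(n,d):
    v,u=np.indices(d.shape);r,o=rays(n,np.c_[u.ravel(),v.ravel()])
    return (o+r*d.ravel()[:,None]).reshape(d.shape+(3,))
def proj(n,p):
    f,cx,cy,P=cam(n);q=(np.asarray(p)-P[:3,3])@P[:3,:3];return cx-f*q[0]/q[2],cy+f*q[1]/q[2]
def ring(p): # algebraic circle
    A=np.c_[2*p[:,:2],np.ones(len(p))];s=np.linalg.lstsq(A,(p[:,:2]**2).sum(1),rcond=None)[0]
    return s[:2],np.sqrt(s[2]+s[0]**2+s[1]**2)
def dark(n,img,guess,z,rad=14,thr=55):
    u,v=map(int,proj(n,guess));w=img[v-rad:v+rad+1,u-rad:u+rad+1].max(2)
    k,l,st,ce=cv2.connectedComponentsWithStats((w<thr).astype(np.uint8))
    i=1+np.argmax(st[1:,4]);return ce[i]+[u-rad,v-rad],st[i,4]
E
python3 - <<'E'
from h import *
for n,g in(("top",dict(WJ=(284,155),NJ=(221,166),WL=(306,216),NL=(209,221))),("scene",dict(WJ=(302,205),NJ=(257,165),WL=(254,257),NL=(203,188)))):
    im=cv2.imread(f"pics/{n}0.png");d=np.load(n+"_d.npy");X=cloud(n,d)
    v,u=np.indices(d.shape)
    t=X[(abs(X[...,2])<.02)&(u>150)&(u<330)&(v>100)&(v<240)];print(n,"table z med",np.median(t[:,2]))
    for k,(a,b) in g.items():
        w=(np.hypot(u-a,v-b)<(28 if n=="top" else 32))&(d>0)
        h={"WJ":.055,"NJ":.075}.get(k,.011)
        tol=.008 if "J" in k else .004
        m=w&(abs(X[...,2]-h)<tol)
        p=X[m]
        lab=cv2.connectedComponentsWithStats(m.astype(np.uint8))
        hull=cv2.convexHull(np.argwhere(m)[:,::-1].astype(np.int32))[:,0]
        # rim: outer edge on plane
        c,r=ring(plane(n,hull,h));zs=p[:,2]
        print(k,m.sum(),"hull circle",c.round(4),"diam",round(2*r*1e3,1),"zmed",np.median(zs).round(4),
          "minmax mid",((p[:,:2].max(0)+p[:,:2].min(0))/2).round(4))
        if "L" in k:
            for zz in (.025,):
                kc,ar=dark(n,im,(*c,.03),.03);print("   knob px",kc,ar,plane(n,kc,.039 if n=="top" else .025)[0].round(4))
im=cv2.imread("pics/top0.png")[125:240,150:335];cv2.imwrite("pics/crop.png",cv2.resize(im,None,fx=4,fy=4,interpolation=cv2.INTER_CUBIC))
E
```

```text
top table z med 0.00013765398941162355
WJ 240 hull circle [0.6117 0.172 ] diam 86.9 zmed 0.0544 minmax mid [0.6117 0.1716]
NJ 163 hull circle [0.583  0.3297] diam 58.9 zmed 0.0747 minmax mid [0.5832 0.3302]
WL 920 hull circle [0.4574 0.1162] diam 90.8 zmed 0.0111 minmax mid [0.4575 0.1161]Traceback (most recent call last):
  File "<stdin>", line 20, in <module>
  File "h.py", line 21, in dark
    i=1+np.argmax(st[1:,4]);return ce[i]+[u-rad,v-rad],st[i,4]
        ~~~~~~~~~^^^^^^^^^^
    return _wrapfunc(a, 'argmax', axis=axis, out=out, **kwds)
    return bound(*args, **kwds)
ValueError: attempt to get argmax of an empty sequence
```

Run:
```python
from h import *
im=cv2.imread("pics/top0.png");print(proj("top",(.4574,.1162,.03)));print(im[208:226:2,298:316:2].max(2))
for n,g in(("top",dict(WL=(306,216),NL=(209,221))),("scene",dict(WJ=(302,205),NJ=(257,165),WL=(254,257),NL=(203,188)))):
    im=cv2.imread(f"pics/{n}0.png");d=np.load(n+"_d.npy");X=cloud(n,d);v,u=np.indices(d.shape)
    for k,(a,b) in g.items():
        w=(np.hypot(u-a,v-b)<(28 if n=="top" else 32))&(d>0)
        h={"WJ":.055,"NJ":.075}.get(k,.011)
        m=w&(abs(X[...,2]-h)<(.006 if "J" in k else .004));p=X[m]
        hull=cv2.convexHull(np.argwhere(m)[:,::-1].astype(np.int32))[:,0]
        c,r=ring(plane(n,hull,h))
        print(n,k,m.sum(),c.round(4),"diam",round(2*r*1e3,1),"z",np.median(p[:,2]).round(4),"mid",((p[:,:2].max(0)+p[:,:2].min(0))/2).round(4))
        if "L" in k:
            q=X[w&(X[...,2]>.033)&(X[...,2]<.05)];print("  knob top",len(q),q.mean(0).round(4),((q.max(0)+q.min(0))/2).round(4))
im=cv2.imread("pics/top0.png")[125:240,150:335];cv2.imwrite("pics/crop.png",cv2.resize(im,None,fx=4,fy=4,interpolation=cv2.INTER_CUBIC))
```

```text
(np.float64(306.98463667555205), np.float64(215.66079735955006))
[[143 142 141 141 142 140 141 141 141]
 [143 144 141 133 115 108 134 140 141]
 [145 145 128  93  65  65  96 138 142]
 [145 142 109  58  56  55  75 137 143]
 [145 140 106  56  56  55  71 136 144]
 [146 143 123  71  58  59  93 138 143]
 [145 146 140 123 111 115 134 142 141]
 [144 144 144 143 141 142 142 141 141]
 [143 143 143 142 142 142 142 142 141]]
top WL 920 [0.4574 0.1162] diam 90.8 z 0.0111 mid [0.4575 0.1161]
  knob top 51 [0.4578 0.1161 0.0387] [0.458  0.1159 0.0392]
top NL 416 [0.4485 0.3652] diam 62.6 z 0.0111 mid [0.4483 0.365 ]
  knob top 49 [0.4483 0.3651 0.0386] [0.4479 0.365  0.0381]
scene WJ 262 [0.6103 0.1731] diam 87.8 z 0.0537 mid [0.6114 0.1748]
scene NJ 139 [0.5812 0.3303] diam 60.5 z 0.0736 mid [0.5823 0.3318]
scene WL 1075 [0.4567 0.1177] diam 91.9 z 0.0105 mid [0.4576 0.1186]
  knob top 67 [0.4562 0.1177 0.0377] [0.4568 0.1183 0.0368]
scene NL 353 [0.4652 0.4095] diam 143.5 z 0.0106 mid [0.4747 0.4108]
  knob top 46 [0.4473 0.3664 0.0374] [0.4476 0.368  0.038 ]
```

View pics/crop.png

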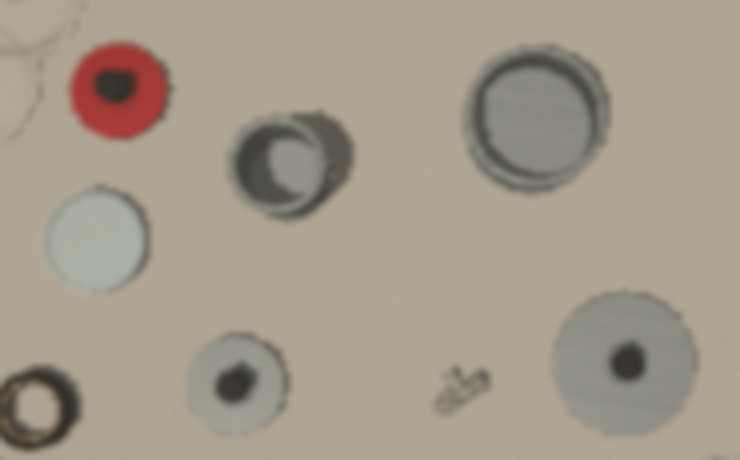

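The crop confirms the grey narrow lid at (209,221), set apart from the red look-alike. The two views agree within 2 mm and the heights and diameters match the description. Moving above the narrow lid.

{"api": "play_rows", "payload": {
  "offset": [
    [-0.565, -0.34, 0.22],
    [-0.565, -0.34, 0.22],
    [-0.565, -0.34, 0.22],
    [-0.565, -0.34, 0.22],
    [-0.565, -0.34, 0.22]
  ],
  "rotation": [
    [0, 0, 0],
    [0, 0, 0],
    [0, 0, 0],
    [0, 0, 0],
    [0, 0, 0]
  ],
  "jaw": 0.6
}}

```text
t: 0.6
tool_pos: [0.3482, 0.4956, 0.1753]
orientation: [-0.0, 0.187, 0.982, -0.0]
force: [0.1, -0.3, -0.4]
gripper_width: 0.0513
grip_force: 0.0
```

{"api": "play_rows", "payload": {
  "offset": [
    [-0.565, -0.34, 0.22],
    [-0.565, -0.34, 0.22],
    [-0.565, -0.34, 0.22],
    [-0.565, -0.34, 0.22],
    [-0.565, -0.34, 0.22]
  ],
  "rotation": [
    [0, 0, 0],
    [0, 0, 0],
    [0, 0, 0],
    [0, 0, 0],
    [0, 0, 0]
  ]
}}

```text
t: 1.1
tool_pos: [0.4484, 0.3647, 0.1204]
orientation: [-0.0, 0.187, 0.982, -0.0]
force: [0.8, -0.4, 0.0]
gripper_width: 0.0515
grip_force: 0.0
```

{"api": "play_rows", "payload": {
  "offset": [
    [0, 0, 0],
    [0, 0, 0],
    [0, 0, 0]
  ],
  "rotation": [
    [0, 0, 0],
    [0, 0, 0],
    [0, 0, 0]
  ]
}}

```text
t: 1.4
tool_pos: [0.4478, 0.3667, 0.1216]
orientation: [0.0, 0.187, 0.982, 0.0]
force: [0.4, 0.4, 0.2]
gripper_width: 0.0514
grip_force: 0.0
```

```bash
cat > to.py <<'E'
import sys,numpy as np
from station import ctrl
from scipy.spatial.transform import Rotation as R
s=ctrl.get_state();q=s["orientation"];r=R.from_quat([q[1],q[2],q[3],q[0]])
g=np.array(list(map(float,sys.argv[1:4])));d=g-s["tool_pos"]
down=R.from_matrix(np.c_[[-.93,.3676,0],[.3676,.93,0],[0,0,-1]])
print("t",round(s["t"],2),"tcp",np.round(s["tool_pos"],4),"units",np.round(r.inv().apply(d)/.05,3),"rotunits",np.round((r.inv()*down).as_rotvec()/.12,3),"w",s["gripper_width"],"gf",s["grip_force"],"F",np.round(s["force"],1))
E
python3 to.py .448 .3655 .015
```

```text
t 1.4 tcp [0.4478 0.3667 0.1216] units [-0.014 -0.022  2.131] rotunits [ 0.004 -0.     0.01 ] w 0.05140441588456633 gf 0.0 F [0.4 0.4 0.2]
```

{"api": "play_rows", "payload": {
  "offset": [
    [-0.01, 0, 0.5],
    [0, -0.01, 0.5],
    [0, 0, 0.5],
    [0, 0, 0.4],
    [0, 0, 0.18]
  ],
  "rotation": [
    [0, 0, 0],
    [0, 0, 0],
    [0, 0, 0],
    [0, 0, 0],
    [0, 0, 0]
  ]
}}

```text
t: 1.9
tool_pos: [0.4465, 0.3659, 0.0156]
orientation: [-0.001, 0.186, 0.983, -0.001]
force: [-0.5, -0.3, 0.4]
gripper_width: 0.0511
grip_force: 0.0
```

{"api": "play_rows", "payload": {
  "offset": [
    [0, 0, 0],
    [0, 0, 0],
    [0, 0, 0],
    [0, 0, 0],
    [0, 0, 0]
  ],
  "rotation": [
    [0, 0, 0],
    [0, 0, 0],
    [0, 0, 0],
    [0, 0, 0],
    [0, 0, 0]
  ],
  "jaw": 0
}}

```text
t: 2.4
tool_pos: [0.4493, 0.3661, 0.0188]
orientation: [0.001, 0.187, 0.982, 0.001]
force: [-1.0, 1.1, 2.9]
gripper_width: 0.0178
grip_force: 58.8
```

{"api": "play_rows", "payload": {
  "offset": [
    [0, 0, -0.2],
    [0, 0, -0.4],
    [0, 0, -0.6],
    [0, 0, -0.8],
    [0, 0, -0.6]
  ],
  "rotation": [
    [0, 0, 0],
    [0, 0, 0],
    [0, 0, 0],
    [0, 0, 0],
    [0, 0, 0]
  ]
}}

```text
t: 2.9
tool_pos: [0.4487, 0.3654, 0.15]
orientation: [0.001, 0.187, 0.982, 0.0]
force: [0.1, 0.4, -1.1]
gripper_width: 0.0177
grip_force: 58.7
```

```bash
python3 to.py .5825 .3305 .145
```

```text
t 2.9 tcp [0.4487 0.3654 0.15  ] units [-2.746  0.333  0.103] rotunits [0.01  0.01  0.005] w 0.01774044876786796 gf 58.693857192993164 F [ 0.1  0.4 -1.1]
```

{"api": "play_rows", "payload": {
  "offset": [
    [-0.55, 0.067, 0],
    [-0.55, 0.067, 0],
    [-0.55, 0.067, 0],
    [-0.55, 0.067, 0],
    [-0.55, 0.067, 0]
  ],
  "rotation": [
    [0, 0, 0],
    [0, 0, 0],
    [0, 0, 0],
    [0, 0, 0],
    [0, 0, 0]
  ]
}}

```text
t: 3.4
tool_pos: [0.5832, 0.3299, 0.1476]
orientation: [-0.0, 0.187, 0.982, -0.0]
force: [-0.0, 0.4, -1.4]
gripper_width: 0.0178
grip_force: 58.7
```

{"api": "play_rows", "payload": {
  "offset": [
    [0, 0, 0.4],
    [0, 0, 0.2],
    [0, 0, 0]
  ],
  "rotation": [
    [0, 0, 0],
    [0, 0, 0],
    [0, 0, 0]
  ]
}}

```text
t: 3.7
tool_pos: [0.5803, 0.3297, 0.1145]
orientation: [-0.003, 0.187, 0.982, -0.002]
force: [-0.8, -0.5, -0.8]
gripper_width: 0.0179
grip_force: 58.7
```

```bash
python3 - <<'E'
from h import *
p,d=eyes.grab_frame("scene");cv2.imwrite("pics/s1.png",cv2.resize(p[90:240,170:370],None,fx=4,fy=4,interpolation=cv2.INTER_CUBIC))
X=cloud("scene",d)
near=(np.hypot(X[...,0]-.582,X[...,1]-.33)<.045)&(d>0)
for lo in np.arange(.06,.16,.004):
    q=X[near&(X[...,2]>=lo)&(X[...,2]<lo+.004)]
    if len(q):print(round(lo,3),len(q),((q.max(0)+q.min(0))/2).round(4),np.ptp(q,0).round(3))
E
python3 to.py .5825 .3305 .092
```

```text
0.06 36 [0.5814 0.3321 0.0621] [0.054 0.055 0.004]
0.064 31 [0.5815 0.3301 0.0659] [0.053 0.05  0.004]
0.068 28 [0.5814 0.3299 0.0701] [0.054 0.05  0.004]
0.072 68 [0.5821 0.328  0.0741] [0.058 0.052 0.004]
0.076 7 [0.5844 0.3259 0.0763] [0.048 0.044 0.   ]
0.1 20 [0.5793 0.3326 0.1026] [0.063 0.064 0.003]
0.104 244 [0.5797 0.331  0.106 ] [0.063 0.063 0.004]
0.108 12 [0.5752 0.3303 0.109 ] [0.044 0.055 0.002]
0.112 9 [0.5758 0.3236 0.1142] [0.017 0.016 0.003]
0.116 5 [0.5728 0.3297 0.1191] [0.013 0.037 0.001]
0.12 12 [0.5745 0.3283 0.1221] [0.019 0.035 0.003]
0.124 17 [0.5752 0.3257 0.126 ] [0.018 0.037 0.004]
0.128 12 [0.5741 0.3261 0.1299] [0.018 0.037 0.004]
0.132 15 [0.5755 0.3277 0.1338] [0.018 0.035 0.004]
0.136 15 [0.5749 0.3261 0.138 ] [0.018 0.035 0.004]
0.14 17 [0.5745 0.3153 0.142 ] [0.019 0.015 0.004]
0.144 6 [0.5716 0.3152 0.1461] [0.014 0.013 0.002]
0.148 7 [0.5714 0.3288 0.1498] [0.011 0.04  0.004]
0.152 1 [0.5744 0.3444 0.1522] [0. 0. 0.]
0.156 3 [0.5594 0.3109 0.1586] [0.005 0.02  0.002]
t 3.75 tcp [0.5809 0.3302 0.1159] units [-0.029  0.018  0.477] rotunits [-0.021 -0.023  0.008] w 0.01803988996242207 gf 58.70686411857605 F [ 0.2  0.4 -0.8]
```

View pics/s1.png

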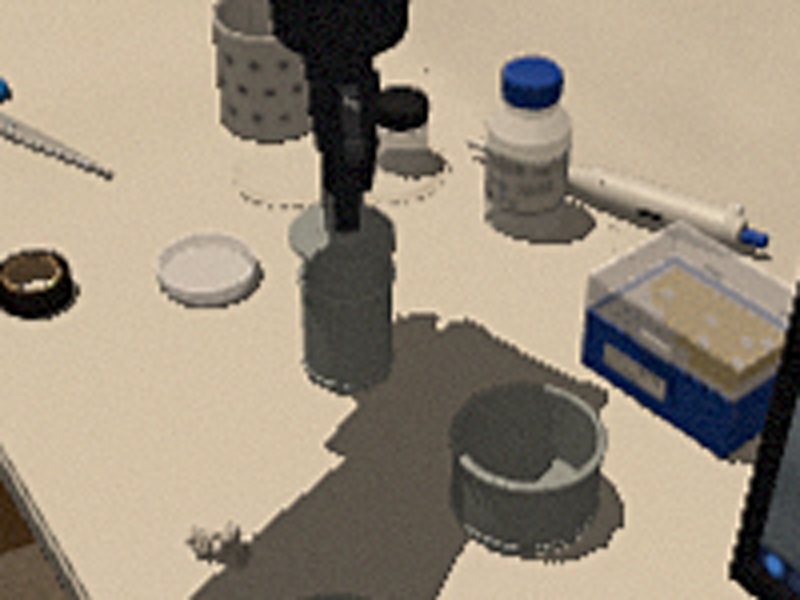

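The lid hangs level above the narrow jar, centred within about 2 mm. Lowering it with a small +x correction.

{"api": "play_rows", "payload": {
  "offset": [
    [-0.035, 0.015, 0.15],
    [0, 0, 0.15],
    [0, 0, 0.1],
    [0, 0, 0.06],
    [0, 0, 0]
  ],
  "rotation": [
    [0, 0, 0],
    [0, 0, 0],
    [0, 0, 0],
    [0, 0, 0],
    [0, 0, 0]
  ]
}}

```text
t: 4.25
tool_pos: [0.5838, 0.3305, 0.0935]
orientation: [-0.001, 0.187, 0.982, -0.0]
force: [-0.7, -0.2, -1.0]
gripper_width: 0.018
grip_force: 58.7
```

```bash
cat > lv.py <<'E'
import sys
from h import *
cx,cy,lo,hi,rad=map(float,sys.argv[1:6])
for n in sys.argv[6:]:
    p,d=eyes.grab_frame(n);X=cloud(n,d)
    q=X[(np.hypot(X[...,0]-cx,X[...,1]-cy)<rad)&(d>0)&(X[...,2]>lo)&(X[...,2]<hi)]
    A=np.c_[q[:,:2]-[cx,cy],np.ones(len(q))];s=np.linalg.lstsq(A,q[:,2],rcond=None)[0]
    k=abs(q[:,2]-A@s)<.003;s=np.linalg.lstsq(A[k],q[k,2],rcond=None)[0];q=q[k]
    print(n,len(q),"slope",s[:2].round(3),"z",s[2].round(4),"mid",((q.max(0)+q.min(0))/2).round(4),"size",np.ptp(q,0).round(3))
E
python3 lv.py .582 .33 .078 .095 .045 scene; python3 to.py .5825 .3305 .087
```

```text
scene 263 slope [ 0.005 -0.003] z 0.0852 mid [0.5826 0.3317 0.0851] size [0.062 0.064 0.006]
t 4.3 tcp [0.5841 0.3306 0.094 ] units [ 0.03  -0.014  0.141] rotunits [-0.003 -0.003  0.006] w 0.017742237519004528 gf 58.706417083740234 F [ 0.3  0.  -0.6]
```

{"api": "play_rows", "payload": {
  "offset": [
    [0, 0, 0.06],
    [0, 0, 0.04],
    [0, 0, 0.02],
    [0, 0, 0]
  ],
  "rotation": [
    [0, 0, 0],
    [0, 0, 0],
    [0, 0, 0],
    [0, 0, 0]
  ]
}}

```text
t: 4.7
tool_pos: [0.5842, 0.3305, 0.088]
orientation: [-0.0, 0.187, 0.982, -0.0]
force: [-0.3, -0.1, -0.2]
gripper_width: 0.0177
grip_force: 58.7
```

{"api": "play_rows", "payload": {
  "offset": [
    [0, 0, 0.02],
    [0, 0, 0]
  ],
  "rotation": [
    [0, 0, 0],
    [0, 0, 0]
  ]
}}

```text
t: 4.9
tool_pos: [0.5843, 0.3306, 0.0873]
orientation: [-0.0, 0.187, 0.982, -0.0]
force: [-0.5, 0.2, -1.4]
gripper_width: 0.0175
grip_force: 58.7
```

{"api": "play_rows", "payload": {
  "offset": [
    [0, 0, 0.02],
    [0, 0, 0]
  ],
  "rotation": [
    [0, 0, 0],
    [0, 0, 0]
  ]
}}

```text
t: 5.1
tool_pos: [0.5845, 0.3307, 0.0869]
orientation: [0.0, 0.187, 0.982, 0.0]
force: [-1.1, -0.8, 0.9]
gripper_width: 0.018
grip_force: 59.1
```

```bash
python3 lv.py .582 .33 .076 .088 .045 scene; python3 to.py .5825 .3305 .087
```

```text
scene 251 slope [0.006 0.   ] z 0.0785 mid [0.5824 0.3323 0.0788] size [0.062 0.062 0.006]
t 5.15 tcp [0.5845 0.3307 0.0868] units [ 0.036 -0.018 -0.003] rotunits [0.002 0.003 0.006] w 0.017960442130384908 gf 59.07075762748718 F [-0.7  0.6  1.7]
```

Contact force appears with the plate at 0.079, so the lid is seated. Releasing and lifting.

{"api": "play_rows", "payload": {
  "offset": [
    [0, 0, 0],
    [0, 0, 0],
    [0, 0, 0],
    [0, 0, 0],
    [0, 0, 0]
  ],
  "rotation": [
    [0, 0, 0],
    [0, 0, 0],
    [0, 0, 0],
    [0, 0, 0],
    [0, 0, 0]
  ],
  "jaw": 0.6
}}

```text
t: 5.65
tool_pos: [0.5843, 0.3306, 0.0863]
orientation: [-0.0, 0.187, 0.982, -0.0]
force: [0.0, -0.6, 0.6]
gripper_width: 0.0513
grip_force: 0.0
```

{"api": "play_rows", "payload": {
  "offset": [
    [0, 0, -0.2],
    [0, 0, -0.4],
    [0, 0, -0.5],
    [0, 0, -0.4],
    [0, 0, 0]
  ],
  "rotation": [
    [0, 0, 0],
    [0, 0, 0],
    [0, 0, 0],
    [0, 0, 0],
    [0, 0, 0]
  ]
}}

```text
t: 6.15
tool_pos: [0.5867, 0.3316, 0.1666]
orientation: [0.004, 0.187, 0.982, 0.002]
force: [-0.4, 0.3, 0.7]
gripper_width: 0.0512
grip_force: 0.0
```

```bash
python3 to.py .4575 .1168 .12
```

```text
t 6.15 tcp [0.5867 0.3316 0.1666] units [ 0.834 -4.95   0.897] rotunits [0.049 0.053 0.006] w 0.051175994993856534 gf 0.0 F [-0.4  0.3  0.7]
```

{"api": "play_rows", "payload": {
  "offset": [
    [0.087, -0.545, 0],
    [0.087, -0.545, 0.1],
    [0.087, -0.545, 0.1],
    [0.087, -0.545, 0.1],
    [0.087, -0.545, 0.1]
  ],
  "rotation": [
    [0, 0, 0],
    [0, 0, 0],
    [0, 0, 0],
    [0, 0, 0],
    [0, 0, 0]
  ]
}}

```text
t: 6.65
tool_pos: [0.5128, 0.2109, 0.1401]
orientation: [-0.001, 0.187, 0.982, -0.0]
force: [0.3, -0.3, 0.5]
gripper_width: 0.0514
grip_force: 0.0
```

{"api": "play_rows", "payload": {
  "offset": [
    [0.087, -0.545, 0.1],
    [0.087, -0.545, 0.1],
    [0.087, -0.545, 0.1],
    [0.087, -0.545, 0.1],
    [0, 0, 0]
  ],
  "rotation": [
    [0, 0, 0],
    [0, 0, 0],
    [0, 0, 0],
    [0, 0, 0],
    [0, 0, 0]
  ]
}}

```text
t: 7.15
tool_pos: [0.4551, 0.1151, 0.1193]
orientation: [-0.002, 0.188, 0.982, -0.001]
force: [0.3, 0.1, -0.9]
gripper_width: 0.0517
grip_force: 0.0
```

{"api": "play_rows", "payload": {
  "offset": [
    [0, 0, 0],
    [0, 0, 0]
  ],
  "rotation": [
    [0, 0, 0],
    [0, 0, 0]
  ]
}}

```text
t: 7.35
tool_pos: [0.4584, 0.1172, 0.1215]
orientation: [0.0, 0.187, 0.982, 0.0]
force: [0.1, -0.3, -0.8]
gripper_width: 0.0511
grip_force: 0.0
```

```bash
python3 lv.py .582 .33 .074 .084 .045 scene top;python3 lv.py .6115 .1725 .05 .058 .05 scene;python3 to.py .4575 .1168 .016
```

```text
scene 235 slope [-0.001 -0.007] z 0.054 mid [0.6117 0.1739 0.0539] size [0.088 0.088 0.006]
t 7.45 tcp [0.4585 0.1174 0.1216] units [ 0.015 -0.02   2.112] rotunits [0.004 0.005 0.012] w 0.05140562653966084 gf 0.0 F [-0.2  0.5 -0.1]Traceback (most recent call last):
  File "lv.py", line 9, in <module>
    print(n,len(q),"slope",s[:2].round(3),"z",s[2].round(4),"mid",((q.max(0)+q.min(0))/2).round(4),"size",np.ptp(q,0).round(3))
                                                                    ~~~~~^^^
    return umr_maximum(a, axis, None, out, keepdims, initial, where)
ValueError: zero-size array to reduction operation maximum which has no identity
```

Run:
```python
from h import *
p,d=eyes.grab_frame("scene");cv2.imwrite("pics/s2.png",cv2.resize(p[60:300,100:420],None,fx=2.5,fy=2.5,interpolation=cv2.INTER_CUBIC))
```

```text
(no output)
```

View pics/s2.png

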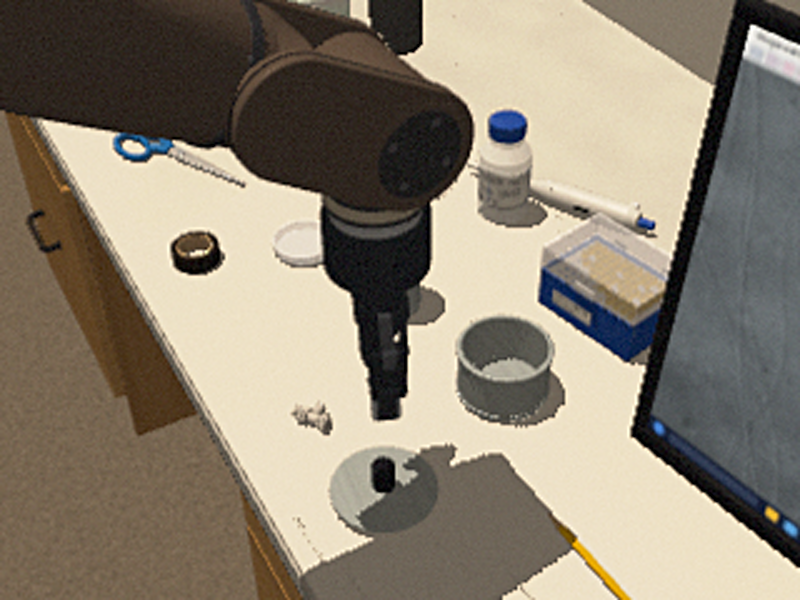

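The arm is only hiding the narrow jar. The wide lid's knob is right below the gripper, so I'll grasp it.

{"api": "play_rows", "payload": {
  "offset": [
    [0.01, -0.01, 0.5],
    [0, 0, 0.5],
    [0, 0, 0.5],
    [0, 0, 0.4],
    [0, 0, 0.17]
  ],
  "rotation": [
    [0, 0, 0],
    [0, 0, 0],
    [0, 0, 0],
    [0, 0, 0],
    [0, 0, 0]
  ]
}}

```text
t: 8.0
tool_pos: [0.456, 0.1169, 0.0158]
orientation: [-0.002, 0.186, 0.982, -0.0]
force: [-0.4, -0.6, -0.5]
gripper_width: 0.0514
grip_force: 0.0
```

{"api": "play_rows", "payload": {
  "offset": [
    [0, 0, 0],
    [0, 0, 0],
    [0, 0, 0],
    [0, 0, 0],
    [0, 0, 0]
  ],
  "rotation": [
    [0, 0, 0],
    [0, 0, 0],
    [0, 0, 0],
    [0, 0, 0],
    [0, 0, 0]
  ],
  "jaw": 0
}}

```text
t: 8.5
tool_pos: [0.4583, 0.1167, 0.019]
orientation: [0.001, 0.187, 0.982, 0.0]
force: [0.7, 0.0, 2.3]
gripper_width: 0.0177
grip_force: 59.0
```

{"api": "play_rows", "payload": {
  "offset": [
    [0, 0, -0.2],
    [0, 0, -0.4],
    [0, 0, -0.6],
    [0, 0, -0.5],
    [0, 0, -0.3]
  ],
  "rotation": [
    [0, 0, 0],
    [0, 0, 0],
    [0, 0, 0],
    [0, 0, 0],
    [0, 0, 0]
  ]
}}

```text
t: 9.0
tool_pos: [0.4581, 0.1165, 0.1205]
orientation: [0.002, 0.187, 0.982, 0.0]
force: [0.5, -0.3, -1.1]
gripper_width: 0.0179
grip_force: 58.7
```

{"api": "play_rows", "payload": {
  "offset": [
    [0, 0, 0],
    [0, 0, 0]
  ],
  "rotation": [
    [0, 0, 0],
    [0, 0, 0]
  ]
}}

```text
t: 9.2
tool_pos: [0.4569, 0.1165, 0.1178]
orientation: [-0.0, 0.187, 0.982, -0.0]
force: [0.3, 0.8, -1.8]
gripper_width: 0.0177
grip_force: 58.7
```

```bash
python3 to.py .6115 .1730 .115
```

```text
t 9.2 tcp [0.4569 0.1165 0.1178] units [-2.461  2.186  0.055] rotunits [-0.     0.     0.005] w 0.01774388065100335 gf 58.74294877052307 F [ 0.3  0.8 -1.8]
```

{"api": "play_rows", "payload": {
  "offset": [
    [-0.49, 0.437, 0],
    [-0.49, 0.437, 0],
    [-0.49, 0.437, 0],
    [-0.49, 0.437, 0],
    [-0.49, 0.437, 0]
  ],
  "rotation": [
    [0, 0, 0],
    [0, 0, 0],
    [0, 0, 0],
    [0, 0, 0],
    [0, 0, 0]
  ]
}}

```text
t: 9.7
tool_pos: [0.6111, 0.1735, 0.1152]
orientation: [-0.002, 0.187, 0.982, -0.001]
force: [-0.1, -0.2, -0.7]
gripper_width: 0.0178
grip_force: 58.8
```

{"api": "play_rows", "payload": {
  "offset": [
    [0, 0, 0.3],
    [0, 0, 0.2],
    [0, 0, 0],
    [0, 0, 0]
  ],
  "rotation": [
    [0, 0, 0],
    [0, 0, 0],
    [0, 0, 0],
    [0, 0, 0]
  ]
}}

```text
t: 10.1
tool_pos: [0.6093, 0.1728, 0.0912]
orientation: [-0.002, 0.187, 0.982, -0.001]
force: [-0.8, -0.0, -1.3]
gripper_width: 0.0179
grip_force: 58.9
```

```bash
python3 lv.py .6115 .1725 .079 .094 .06 scene;python3 to.py .6115 .173 .067
```

```text
scene 737 slope [-0.006  0.002] z 0.0826 mid [0.6079 0.1742 0.0827] size [0.091 0.094 0.006]
t 10.15 tcp [0.6102 0.1729 0.0923] units [-0.025  0.012  0.506] rotunits [-0.006 -0.011  0.004] w 0.017790439574278484 gf 58.89953076839447 F [-0.3  0.  -0.8]
```

{"api": "play_rows", "payload": {
  "offset": [
    [-0.045, 0.015, 0.1],
    [0, 0, 0.12],
    [0, 0, 0.12],
    [0, 0, 0.08],
    [0, 0, 0]
  ],
  "rotation": [
    [0, 0, 0],
    [0, 0, 0],
    [0, 0, 0],
    [0, 0, 0],
    [0, 0, 0]
  ]
}}

```text
t: 10.65
tool_pos: [0.6129, 0.173, 0.0706]
orientation: [-0.001, 0.187, 0.982, -0.0]
force: [-0.1, -0.9, -2.0]
gripper_width: 0.0178
grip_force: 58.9
```

{"api": "play_rows", "payload": {
  "offset": [
    [0, 0, 0.03],
    [0, 0, 0.02],
    [0, 0, 0]
  ],
  "rotation": [
    [0, 0, 0],
    [0, 0, 0],
    [0, 0, 0]
  ]
}}

```text
t: 10.95
tool_pos: [0.6137, 0.1731, 0.0694]
orientation: [0.0, 0.187, 0.982, 0.0]
force: [0.2, 0.4, -1.0]
gripper_width: 0.0177
grip_force: 58.9
```

```bash
python3 lv.py .6115 .1725 .053 .068 .06 scene;python3 to.py .6115 .173 .067
```

```text
scene 704 slope [0.002 0.004] z 0.0608 mid [0.6131 0.1745 0.0603] size [0.093 0.091 0.006]
t 11.0 tcp [0.6138 0.1731 0.0694] units [ 0.041 -0.019  0.049] rotunits [0.001 0.001 0.005] w 0.017601873822434996 gf 58.89912128448486 F [-0.  -0.5 -0.7]
```

{"api": "play_rows", "payload": {
  "offset": [
    [0.02, 0, 0.02],
    [0, 0, 0.015],
    [0, 0, 0]
  ],
  "rotation": [
    [0, 0, 0],
    [0, 0, 0],
    [0, 0, 0]
  ]
}}

```text
t: 11.3
tool_pos: [0.6126, 0.1735, 0.0675]
orientation: [-0.0, 0.187, 0.982, -0.0]
force: [-0.5, 0.4, -1.2]
gripper_width: 0.0176
grip_force: 58.9
```

{"api": "play_rows", "payload": {
  "offset": [
    [0, 0, 0.015],
    [0, 0, 0]
  ],
  "rotation": [
    [0, 0, 0],
    [0, 0, 0]
  ]
}}

```text
t: 11.5
tool_pos: [0.6128, 0.1735, 0.0671]
orientation: [0.0, 0.187, 0.982, 0.0]
force: [-0.4, 0.3, -0.5]
gripper_width: 0.0179
grip_force: 59.1
```

```bash
python3 lv.py .6115 .1725 .053 .068 .06 scene;python3 to.py .6115 .173 .067
```

```text
scene 725 slope [-0.001 -0.   ] z 0.0584 mid [0.6115 0.176  0.0585] size [0.092 0.093 0.006]
t 11.55 tcp [0.6128 0.1735 0.0671] units [ 0.021 -0.019  0.002] rotunits [0.001 0.001 0.005] w 0.01761882492570575 gf 59.1133314371109 F [-0.6  0.6 -0.4]
```

One small nudge down to touch the rim, then release, lift and move back clear.

{"api": "play_rows", "payload": {
  "offset": [
    [0, 0, 0.015],
    [0, 0, 0],
    [0, 0, 0]
  ],
  "rotation": [
    [0, 0, 0],
    [0, 0, 0],
    [0, 0, 0]
  ]
}}

```text
t: 11.85
tool_pos: [0.6129, 0.1735, 0.0671]
orientation: [0.0, 0.187, 0.982, -0.0]
force: [-3.5, -1.0, 5.4]
gripper_width: 0.0179
grip_force: 59.4
```

{"api": "play_rows", "payload": {
  "offset": [
    [0, 0, 0],
    [0, 0, 0],
    [0, 0, 0],
    [0, 0, 0],
    [0, 0, 0]
  ],
  "rotation": [
    [0, 0, 0],
    [0, 0, 0],
    [0, 0, 0],
    [0, 0, 0],
    [0, 0, 0]
  ],
  "jaw": 0.6
}}

```text
t: 12.35
tool_pos: [0.6127, 0.1734, 0.0659]
orientation: [-0.0, 0.187, 0.982, -0.0]
force: [0.5, -0.1, -0.3]
gripper_width: 0.0512
grip_force: 0.0
```

{"api": "play_rows", "payload": {
  "offset": [
    [0, 0, -0.2],
    [0, 0, -0.4],
    [0, 0, -0.6],
    [0, 0, -0.6],
    [0, 0, -0.6]
  ],
  "rotation": [
    [0, 0, 0],
    [0, 0, 0],
    [0, 0, 0],
    [0, 0, 0],
    [0, 0, 0]
  ]
}}

```text
t: 12.85
tool_pos: [0.6128, 0.1735, 0.1881]
orientation: [0.0, 0.187, 0.982, 0.0]
force: [0.5, -0.4, 0.4]
gripper_width: 0.0511
grip_force: 0.0
```

{"api": "play_rows", "payload": {
  "offset": [
    [0.2, -0.5, 0],
    [0.2, -0.6, 0],
    [0.2, -0.6, 0],
    [0.2, -0.6, 0],
    [0.2, -0.5, 0]
  ],
  "rotation": [
    [0, 0, 0],
    [0, 0, 0],
    [0, 0, 0],
    [0, 0, 0],
    [0, 0, 0]
  ]
}}

```text
t: 13.35
tool_pos: [0.5141, 0.0606, 0.187]
orientation: [0.001, 0.187, 0.982, -0.0]
force: [-0.4, 0.3, -0.1]
gripper_width: 0.0512
grip_force: 0.0
```

{"api": "play_rows", "payload": {
  "offset": [
    [0, 0, 0],
    [0, 0, 0]
  ],
  "rotation": [
    [0, 0, 0],
    [0, 0, 0]
  ]
}}

```text
t: 13.55
tool_pos: [0.5152, 0.0614, 0.1871]
orientation: [0.001, 0.187, 0.982, 0.0]
force: [0.2, 1.0, 0.0]
gripper_width: 0.0515
grip_force: 0.0
```

```bash
for n in top scene; do python3 lv.py .6115 .1725 .05 .07 .06 $n; python3 lv.py .582 .33 .07 .09 .045 $n; done 2>&1 | grep -v File
python3 - <<'E'
from h import *
for n,(a,b,c,e) in dict(top=(120,240,180,340),scene=(90,290,170,370)).items():
    p,d=eyes.grab_frame(n);cv2.imwrite(f"pics/f_{n}.png",cv2.resize(p[a:b,c:e],None,fx=3,fy=3,interpolation=cv2.INTER_CUBIC))
E
```

```text
top 969 slope [0.002 0.001] z 0.059 mid [0.6123 0.1719 0.059 ] size [0.089 0.089 0.006]
top 459 slope [-0.008 -0.014] z 0.079 mid [0.5837 0.3295 0.0791] size [0.063 0.063 0.006]
scene 454 slope [0.008 0.013] z 0.0585 mid [0.6106 0.1733 0.0582] size [0.09  0.088 0.007]
scene 273 slope [0.009 0.011] z 0.0785 mid [0.584  0.3333 0.0783] size [0.063 0.063 0.007]
```

View pics/f_scene.png

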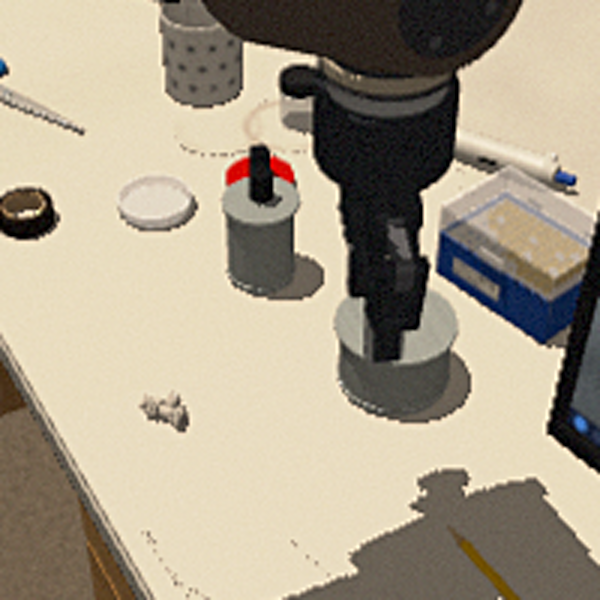

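View pics/f_top.png

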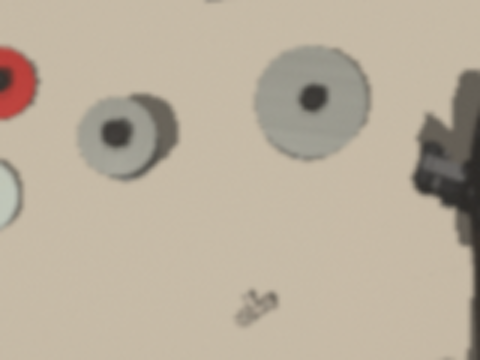

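The final views show both lids flat on their jars: plates at 59 and 79 mm, level, centred within about 2 mm. The jars have not moved and the gripper is clear. Handing in.

```bash
python3 -c "
from station import close_job
print(close_job())"
```

```text
the job is handed in; nothing more can be done
None
```

I put both lids on their jars and handed the job in at about 14 s of the 54 s allowed; final camera measurements put each lid level on its rim and centred within about 2 mm, but no verdict came back.

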